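Sort breathing-circuit parts after a test

TASK

Clear up after the breathing-circuit test: put the two lavender filters in the tray with the yellow floor, the two pale one-way valves in the tray with the blue floor, and the aqua T-piece in the tray with the green floor, whatever the colours of their caps and necks. Stand every part upright on the tray's floor with never more than one part in a bay, and let go of it. Leave the amber bottle and the steel weight standing where they are.

Things in the scene. Friction and masses are not known exactly. Their poses are not given: they have to be found in the camera images.
- filter_red_center (a point): Loose upright breathing-filter housing: a fat lavender drum 54 mm in diameter and 60 mm tall with two white bands, and on top a red neck 22 mm in diameter; 72 mm tall in all, about 70 g. Stands on its flat underside, round about its z axis. This point is on its axis, half-way up (36 mm above its underside); z up.
- filter_white_center (a point): Loose upright breathing-filter housing: a fat lavender drum 54 mm in diameter and 60 mm tall with two white bands, and on top a white neck 22 mm in diameter; 72 mm tall in all, about 70 g. Stands on its flat underside, round about its z axis. This point is on its axis, half-way up (36 mm above its underside); z up.
- valve_green_center (a point): Loose upright one-way valve: a slim pale grey cylinder 32 mm in diameter (from 12 to 58 mm up) on a round foot 42 mm in diameter and 12 mm high, and a cap (green) 26 mm in diameter on top, with a thin green ring low on the body; 72 mm tall in all, about 60 g. Round about its z axis. This point is on its axis, half-way up (36 mm above its underside); z up.
- valve_orange_center (a point): Loose upright one-way valve: a slim pale grey cylinder 32 mm in diameter (from 12 to 58 mm up) on a round foot 42 mm in diameter and 12 mm high, and a cap (orange) 26 mm in diameter on top, with a thin orange ring low on the body; 72 mm tall in all, about 60 g. Round about its z axis. This point is on its axis, half-way up (36 mm above its underside); z up.
- tee_center (a point): Loose upright aqua (blue-green) T-piece: a vertical tube 26 mm in diameter, 72 mm tall, on a round foot 34 mm in diameter and 12 mm high, with one side branch (18 mm in diameter, white 22 mm collar at its end) that sticks out level along its +x axis to 36 mm from the tube's axis, its centre line 30 mm above the underside. About 50 g. This point is on the vertical tube's axis, half-way up (36 mm above the underside); z up.
- tray_yellow: Fixed shallow grey sorting tray with a yellow floor, 88 (x) x 172 (y) mm outside, standing on the table, its rim and divider 16 mm high, walls 4 mm, floor 4 mm thick. A divider across the middle makes two square bays side by side along the tray's y axis, each 80 x 80 mm inside, their centres at y = +42 and y = -42 mm from the origin. Origin: centre of the underside; z up. Its place and yaw vary. Place for the two filters.
- tray_blue: Fixed shallow grey sorting tray with a blue floor, 88 (x) x 172 (y) mm outside, standing on the table, its rim and divider 16 mm high, walls 4 mm, floor 4 mm thick. A divider across the middle makes two square bays side by side along the tray's y axis, each 80 x 80 mm inside, their centres at y = +42 and y = -42 mm from the origin. Origin: centre of the underside; z up. Its place and yaw vary. Place for the two valves.
- tray_green: Fixed shallow grey sorting tray with a green floor, 88 (x) x 172 (y) mm outside, standing on the table, its rim and divider 16 mm high, walls 4 mm, floor 4 mm thick. A divider across the middle makes two square bays side by side along the tray's y axis, each 80 x 80 mm inside, their centres at y = +42 and y = -42 mm from the origin. Origin: centre of the underside; z up. Its place and yaw vary. Place for the T-piece.
- bottle_center (a point): Bystander: loose closed amber bottle with a black cap, 44 mm in diameter, 85 mm tall, 140 g. Stands among the parts. This point is on its axis, 42.5 mm above its underside. Leave it alone.
- weight_center (a point): Bystander: loose steel calibration weight with a small knob on top, 44 mm in diameter, 60 mm tall, 500 g. Stands among the parts. This point is on its axis, 30 mm above its underside. Leave it alone.
Things that resemble listed ones, but are neither listed nor needed, are in the scene too. What is shaped like the part that bears filter_red_center but pink is not meant.

How it is judged:
By the outcome, as a careful person would: the job done as asked, in the order asked, and still so for the second after the job is handed in, with the robot touching nothing.
It also fails if it takes over 128 s, if anything falls off the work surface, if the arm or the gripper's body presses on something with over 40 N, if the wrist force passes 120 N, or if a joint passes its speed limit or range.

ROBOT

A 7-joint arm with a two-finger parallel gripper is mounted at the origin on the work surface. World frame = base frame: x ahead of the robot, y to its left, z up, the work surface at z = 0. Lengths are in m, angles in rad, forces in N, time in s.
With the tool pointing down it reaches from about 0.35 to 0.9 m from the base axis. Payload 7.2 kg.
Tool frame: the origin (TCP) lies at the very end of the fingers, on their centre line; the grasp point (between the pads) lies 19 mm behind it; z points along the fingers, x is the direction in which the jaws open and shut, and the axes are right-handed (so a half turn about z gives the same grasp; the last joint's range is limited). The gripper opens to 85 mm and grips with 20 to 120 N. Pads are 22 mm wide; open, the fingers measure 114 mm over their backs; the gripper's body (76 mm by 85 mm) begins 54 mm behind the grasp point. The pads swing forward as they close: fully open they stand 13 mm farther back than shut.
Start: joints at [1.274, 0.411, -0.013, 1.596, 0.006, 1.134, -0.082], TCP at [0.142, -0.609, 0.231] pointing down, gripper open.
Joint ranges: [-2.95, 2.95], [-0.29, 1.99], [-1.47, 1.44], [0.14, 2.54], [-1.03, 4.17], [0.13, 1.85], [-2.86, 2.86]. Speed limits (rad/s): [2.39, 2.39, 3.01, 3.01, 3.14, 3.14, 3.14].

INTERFACE

Orientations are given as a unit quaternion [x, y, z, w].
In Python, from bench import bot, vision gives the robot as it stands.
- The arm moves only by the tool apply_moves, never from a script. Its argument "targets" is a list that holds one entry, the list of rows, each a list of 6 numbers: the shift along the tool's x, y, z in m, then the turn, a rotation vector about the tool's x, y, z in degrees. In form: [[[dx, dy, dz, wx, wy, wz], ...]]. A call has 1 to 12 rows; each row is the pose to reach, as a shift and turn from the pose commanded when the call began, along the tool's axes at that moment; what a row does not reach only later rows make up. A row lasts 1/8 s, in which the tool goes at most 62.5 mm and 10.7 degrees, less where a joint would pass 70% of its speed; a pose out of reach is approached as far as the arm can. A call with a gripper value outside its range is refused whole. "gripper" is the opening in per cent of the stroke, from 0 (shut) to 100 (fully open), set as the call begins (left out, the last holds). The fingers move at their own pace and stop on an object; "force" is the grip in N (left out, the last holds). Time passes only in rows, so rows that repeat a pose let the fingers close. It gives the time, the measured TCP pose, the force and the opening at its end, in the units of the state.
- bot.read_state(): the state, without advancing time (a new reading comes with each control period).
- vision.snapshot(name): name is "scene" or "top"; returns a dict with "pixels" (400x640x3 uint8, red, green, blue), "depth" (400x640 float32, m along the optical axis (not along the pixel's ray), 0 where there is no reading), "fov_y" (degrees; the focal length in pixels is half the picture's height over the tangent of half this angle, whatever the lens; pixels are square), "cx", "cy" (the principal point, pixels), "k1" (the pictures are not rectified: a ray, as slopes to the right and down, at radius r is drawn at 1 + k1 r^2 times it, then the intrinsics apply), "world_from_camera" (4x4, takes a point from camera to world coordinates). Camera axes: x right, y up, looking along -z (the intrinsics and any distortion apply to the point x, -y, -z); pixel columns grow to the right and rows downward; lengths in m; the calibration is good to about 2 mm. A picture is of the moment at which its call begins.
- bot.job_done(): hands the job in, once; it reports no verdict.
The state is a dict: "time_s": time; "joint_positions": joint angles; "dq": joint speeds; "joint_torque": joint torques, N m; "position": TCP position; "orientation": TCP orientation; "wrist_force": force on the tool from outside, world axes, zero at the start; "torque": the same for the moment, N m; "opening": finger opening in m.
Only numpy, scipy, OpenCV 4.12 (cv2) and the standard library are available. Lean on these libraries where they do the work, as an engineer would, in place of code of your own. Each camera call takes 0.05 s, during which the arm holds its last target.

## Working session

There is one attempt and no reset: what is moved stays moved. The work goes in short steps, Python scripts to look and compute and a tool call to move; the robot and the scene stay as the last step left them, time stands still between calls to the robot, and variables do not carry over. Pictures are saved under pics/ and viewed, and the job is handed in when it is done.

Besides the shell and the picture viewer there is one more tool, called after "Request:" as name(argument=value, ...) on one line, values as JSON. apply_moves: Moves the arm, as the interface text tells. Its arguments: {"type":"object","properties":{"targets":{"type":"array","items":{"type":"array","items":{"type":"array","items":{"type":"number"}}}},"gripper":{"type":"number"},"force":{"type":"number"}},"required":["targets"]}

```bash
ls; mkdir -p pics; python3 - <<'E'
from bench import bot, vision
import cv2, numpy as np, pickle
s=bot.read_state(); print(s)
for n in ("scene","top"):
    d=vision.snapshot(n); cv2.imwrite(f"pics/{n}0.png",cv2.cvtColor(d["pixels"],cv2.COLOR_RGB2BGR))
    pickle.dump(d,open(f"{n}0.pkl","wb"))
    print(n,d["fov_y"],d["cx"],d["cy"],d["k1"],d["world_from_camera"], (d["depth"]>0).mean())
E
```

```text
pics
{'time_s': 0.0, 'joint_positions': array([ 1.27378966,  0.41188792, -0.01270634,  1.59703394,  0.00557433,
        1.13428498, -0.08217833]), 'dq': array([-4.45071513e-04, -7.63749893e-04, -2.66697194e-03, -2.35536361e-03,
       -1.06731266e-04,  1.08728968e-03,  8.60732942e-05]), 'joint_torque': array([-1.99333267e-04, -6.00629067e+01,  6.82598501e-01, -2.99405676e+01,
        1.39207294e-02,  1.07974053e-02,  1.99512215e-05]), 'position': array([ 0.14161448, -0.60824673,  0.23046468]), 'orientation': array([ 7.83212640e-01, -6.21753437e-01, -6.45570330e-04, -4.54474801e-04]), 'wrist_force': array([0.6778388 , 0.19593359, 0.20198412]), 'torque': array([ 0.00263077, -0.02500945, -0.01229163]), 'opening': 0.08565193592652486}
scene 57.02268090336261 322.91647728745596 200.00710566565508 -0.02918422679923209 [[ 0.23982659 -0.58309715  0.77619644  1.24129007]
 [ 0.97057272  0.12612157 -0.20513882 -0.18714444]
 [ 0.02172075  0.80255284  0.5961855   0.60586762]
 [ 0.          0.          0.          1.        ]] 0.99633984375
top 57.597049044743464 322.1523715810447 193.97655047222207 0.015776127979188845 [[ 1.59796816e-05  9.98936482e-01 -4.61075401e-02  4.95311027e-01]
 [-9.99999715e-01 -1.88503903e-05 -7.54974556e-04 -2.03729941e-03]
 [-7.55040772e-04  4.61075390e-02  9.98936197e-01  1.03353655e+00]
 [ 0.00000000e+00  0.00000000e+00  0.00000000e+00  1.00000000e+00]] 0.9960546875
```

View pics/scene0.png

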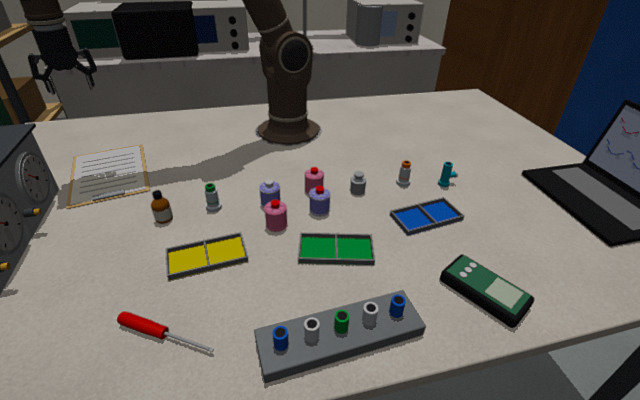

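View pics/top0.png

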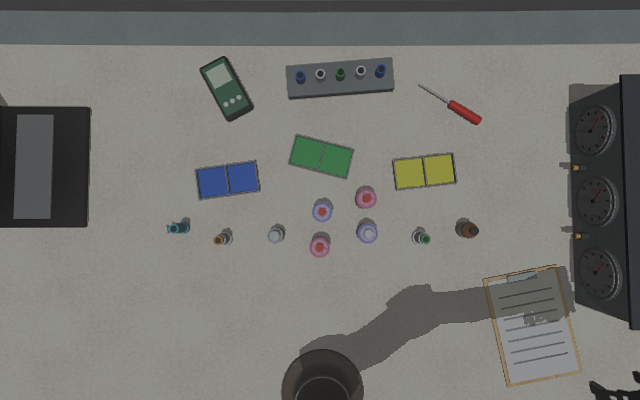

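Top view: lavender parts are at (322,212) with a red neck and (367,232) with a white neck. Pink look-alikes are at (366,197) and (320,246). Pale valves are at (221,239) orange and (423,238) green, the tee at (178,228), the weight at (276,234) and the bottle at (467,230). The trays are blue (228,180), green (321,156) and yellow (424,171). The objects on the rack at (340,75) are distractors.

```bash
cat > h.py <<'E'
import numpy as np, cv2, pickle
from scipy.spatial.transform import Rotation as R
def K(d):
    f=200/np.tan(np.radians(d["fov_y"]/2)); return np.array([[f,0,d["cx"]],[0,f,d["cy"]],[0,0,1.]])
def rays(d,px):
    p=cv2.undistortPoints(np.array(px,float).reshape(-1,1,2),K(d),np.array([d["k1"],0,0,0.])).reshape(-1,2)
    c=np.c_[p[:,0],-p[:,1],-np.ones(len(p))]
    M=d["world_from_camera"]; return M[:3,3],c@M[:3,:3].T
def plane(d,px,z):
    o,r=rays(d,px); return o+r*((z-o[2])/r[:,2])[:,None]
def cloud(d):
    v,u=np.mgrid[:400,:640]; o,r=rays(d,np.c_[u.ravel(),v.ravel()])
    return (o+r*d["depth"].reshape(-1,1)).reshape(400,640,3)
def project(d,P):
    M=np.linalg.inv(d["world_from_camera"]); c=np.atleast_2d(P)@M[:3,:3].T+M[:3,3]
    x=c[:,0]/-c[:,2]; y=-c[:,1]/-c[:,2]; g=1+d["k1"]*(x*x+y*y); k=K(d)
    return np.c_[k[0,0]*x*g+k[0,2],k[1,1]*y*g+k[1,2]]
def tri(d1,p1,d2,p2):
    o1,r1=rays(d1,[p1]);o2,r2=rays(d2,[p2]);A=np.c_[r1[0],-r2[0]]
    t=np.linalg.lstsq(A,o2-o1,rcond=None)[0];a=o1+t[0]*r1[0];b=o2+t[1]*r2[0]
    return (a+b)/2,np.linalg.norm(a-b)
def load(n): return pickle.load(open(n,"rb"))
E
python3 - <<'E'
from h import *
t=load("top0.pkl");s=load("scene0.pkl")
def crop(d,x0,x1,y0,y1,k): return cv2.resize(cv2.cvtColor(d["pixels"],cv2.COLOR_RGB2BGR)[y0:y1,x0:x1],None,fx=k,fy=k,interpolation=cv2.INTER_CUBIC)
cv2.imwrite("pics/cs.png",crop(s,140,480,150,250,2.3)); cv2.imwrite("pics/ct.png",crop(t,160,490,120,265,2.4))
C=cloud(t); CS=cloud(s)
print("table z",[np.median(c[...,2][(abs(c[...,2])<.03)]) for c in(C,CS)])
for name,(u,v) in dict(redF=(322,212),whiteF=(367,232),pink1=(366,197),pink2=(320,246),orV=(221,239),grV=(423,238),tee=(178,228),weight=(276,234),bottle=(467,230)).items():
    out=[]
    for c in (C,CS):
        P0=C[v,u]; 
        m=(np.hypot(c[...,0]-P0[0],c[...,1]-P0[1])<.045)&(c[...,2]>.02)&(c[...,2]<.12)
        P=c[m]; zt=np.percentile(P[:,2],98); T=P[P[:,2]>zt-.008]
        (cx,cy),r=cv2.minEnclosingCircle(T[:,:2].astype(np.float32))
        (bx,by),br=cv2.minEnclosingCircle(P[:,:2].astype(np.float32))
        out+= [np.round([cx,cy,zt,r],4), np.round([bx,by,br],4),len(P)]
    print(name,*out)
E
```

```text
table z [np.float64(0.0014344066597358207), np.float64(0.00012252353962394213)]
redF [ 0.4944 -0.0007  0.0757  0.0109] [ 0.4944 -0.0007  0.0273] 331 [4.948e-01 3.000e-04 7.140e-02 1.230e-02] [ 0.4947 -0.0015  0.0286] 433
whiteF [ 0.4377 -0.1229  0.0756  0.0112] [ 0.4361 -0.1224  0.0283] 357 [ 0.4368 -0.1229  0.0713  0.012 ] [ 0.4383 -0.1245  0.0294] 400
pink1 [ 0.5303 -0.1198  0.0752  0.0109] [ 0.53   -0.1199  0.0274] 338 [ 0.5311 -0.1197  0.0715  0.0112] [ 0.5304 -0.1202  0.0279] 486
pink2 [0.4002 0.0057 0.0753 0.0112] [0.3988 0.0058 0.0283] 357 [0.4002 0.0063 0.0707 0.0122] [0.4013 0.0043 0.0285] 351
orV [0.4175 0.2727 0.0756 0.0139] [0.4177 0.2713 0.0167] 168 [0.421  0.2742 0.0721 0.0148] [0.4213 0.2715 0.0168] 203
grV [ 0.4207 -0.2724  0.0757  0.0126] [ 0.4211 -0.2724  0.0163] 157 [ 0.4249 -0.2722  0.0722  0.015 ] [ 0.426  -0.2706  0.0168] 250
tee [0.4485 0.3904 0.0758 0.0136] [0.4471 0.3996 0.0228] 159 [0.4528 0.3899 0.0721 0.014 ] [0.4505 0.3983 0.0248] 215
weight [0.4292 0.1262 0.0633 0.015 ] [0.4294 0.126  0.0232] 225 [0.4303 0.1274 0.06   0.0166] [0.4328 0.1258 0.0221] 227
bottle [ 0.4432 -0.395   0.0877  0.0108] [ 0.4438 -0.3942  0.0224] 287 [ 0.446  -0.3953  0.0843  0.0113] [ 0.4493 -0.3935  0.0219] 400
```

View pics/cs.png

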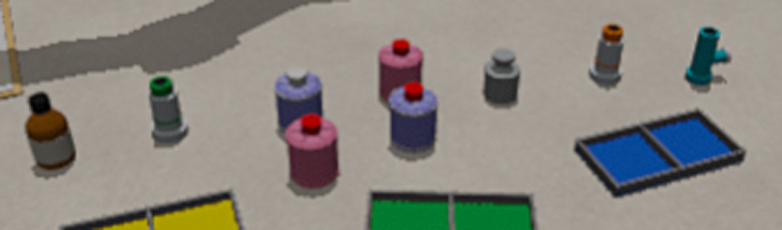

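View pics/ct.png

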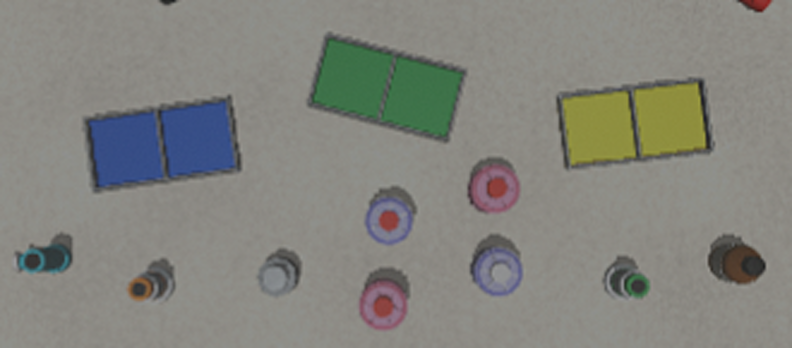

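The crop confirms the choice: the lavender drums are the filters (white neck at top (367,232), red neck at top (322,212)), and the drums at (366,197) and (320,246) are pink and stay. Next I measure the trays and the tee's branch.

```bash
python3 - <<'E'
from h import *
t=load("top0.pkl");s=load("scene0.pkl")
rng=dict(yellow=((22,120,80),(35,255,255)),blue=((105,130,60),(120,255,255)),green=((50,130,50),(75,255,255)))
for c,(lo,hi) in rng.items():
    B={}
    for n,d in(("top",t),("scene",s)):
        hsv=cv2.cvtColor(d["pixels"],cv2.COLOR_RGB2HSV); m=cv2.inRange(hsv,lo,hi)
        if n=="scene": m[:185]=0; m[290:]=0
        else: m[:125]=0; m[205:]=0
        k,l,st,ce=cv2.connectedComponentsWithStats(m)
        idx=sorted(range(1,k),key=lambda i:-st[i,4])[:2]
        C=cloud(d)
        for i in idx:
            cnt=max(cv2.findContours((l==i).astype(np.uint8),0,2)[0],key=cv2.contourArea)
            P=plane(d,cnt.reshape(-1,2),.004)[:,:2]*1000
            r=cv2.minAreaRect(P.astype(np.float32)); q=cv2.boxPoints(r)
            fz=np.median(C[l==i][:,2]); 
            B.setdefault(n,[]).append((np.round(r[0],1),ce[i]))
            print(c,n,st[i,4],"ctr",np.round(r[0],1),"size",np.round(r[1],1),"ang",round(r[2],1),"floorz",round(fz,4))
        b=B[n]; cc=(b[0][0]+b[1][0])/2; dd=b[0][0]-b[1][0]; print("   mid",cc,"axis deg",np.degrees(np.arctan2(dd[1],dd[0])),"pitch",np.hypot(*dd))
    for x in B["top"]:
        y=min(B["scene"],key=lambda q:np.hypot(*(q[0]-x[0]))); p,g=tri(t,x[1],s,y[1]); print("   two-view bay centre",np.round(p*1000,1),"gap mm",round(g*1000,1))
# two-view heights of tops
for nm,a in dict(redF=(.4946,0),whiteF=(.437,-.123)).items(): print(nm,project(t,[*a,.072]),project(s,[*a,.072]))
# tee
for d in(t,s):
    hsv=cv2.cvtColor(d["pixels"],cv2.COLOR_RGB2HSV); C=cloud(d)
    m=(np.hypot(C[...,0]-.45,C[...,1]-.395)<.06)&(C[...,2]>.012)
    P=C[m]; lowp=P[(P[:,2]<.047)]; print("tee branch-height pts"); 
    o=lowp[np.hypot(lowp[:,0]-.4505,lowp[:,1]-.390)>.02]; print(np.round(np.c_[o,np.degrees(np.arctan2(o[:,1]-.390,o[:,0]-.4505))],3)[::3])
E
```

```text
yellow top 751 ctr [ 603.1 -248.7] size [78.7 76.7] ang 6.6 floorz 0.0052
yellow top 741 ctr [ 612.9 -332.5] size [78.7 75.8] ang 6.7 floorz 0.0054
   mid [ 608.  -290.6] axis deg 96.6701637913075 pitch 84.37108509436158
yellow scene 801 ctr [ 605.8 -331.1] size [68.9 80.6] ang 6.9 floorz 0.0042
yellow scene 745 ctr [ 595.6 -247. ] size [70.2 80.7] ang 6.7 floorz 0.0046
   mid [ 600.7  -289.05] axis deg -83.08470372296134 pitch 84.71629123138007
   two-view bay centre [ 602.6 -247.3    9. ] gap mm 0.4
   two-view bay centre [ 612.4 -330.5    8.9] gap mm 0.4
blue top 739 ctr [589.8 227.3] size [78.1 76.3] ang 8.6 floorz 0.005
blue top 731 ctr [577.5 310.8] size [77.8 76. ] ang 8.4 floorz 0.005
   mid [583.65 269.05] axis deg -81.62028624456579 pitch 84.40106634397458
blue scene 467 ctr [582.1 230.6] size [70.3 72.2] ang 8.3 floorz 0.005
blue scene 418 ctr [570.  315.4] size [69.9 68.8] ang 8.1 floorz 0.0049
   mid [576.05 273.  ] axis deg -81.87935707773975 pitch 85.65891664035915
   two-view bay centre [589.2 226.    9.3] gap mm 0.1
   two-view bay centre [577.4 309.3   9.6] gap mm 0.9Traceback (most recent call last):
  File "<stdin>", line 20, in <module>
KeyError: 'top'
```

```bash
python3 - <<'E'
from h import *
t=load("top0.pkl");s=load("scene0.pkl")
for d,(u,v) in((t,(305,152)),(s,(315,247))):
    hsv=cv2.cvtColor(d["pixels"],cv2.COLOR_RGB2HSV); print(hsv[v,u])
    m=cv2.inRange(hsv,(60,130,30),(85,255,255)); ys,xs=np.nonzero(m); k=(ys>125)&(ys<270)
    n,l,st,ce=cv2.connectedComponentsWithStats(m); C=cloud(d)
    for i in range(1,n):
        if st[i,4]>300:
            cnt=max(cv2.findContours((l==i).astype(np.uint8),0,2)[0],key=cv2.contourArea)
            r=cv2.minAreaRect((plane(d,cnt.reshape(-1,2),.004)[:,:2]*1000).astype(np.float32)); print(st[i,4],ce[i],np.round(r[0],1),np.round(r[1],1),round(r[2],1),np.median(C[l==i][:,2]))
for d in(t,s):
    C=cloud(d)
    m=(np.hypot(C[...,0]-.45,C[...,1]-.395)<.06)&(C[...,2]>.012)
    P=C[m]; o=P[(P[:,2]<.047)]; o=o[np.hypot(o[:,0]-.4505,o[:,1]-.390)>.02]
    print("branch",np.round(np.c_[o,np.degrees(np.arctan2(o[:,1]-.390,o[:,0]-.4505))],3)[::3])
# two-view neck/cap triangulation
hs={}
for nm,a in dict(redF=(.4946,0),whiteF=(.437,-.123),orV=(.419,.2735),grV=(.423,-.2725),tee=(.4505,.390)).items():
    pp=[]
    for d in(t,s):
        C=cloud(d); m=(np.hypot(C[...,0]-a[0],C[...,1]-a[1])<.02)&(C[...,2]>.0655); 
        m=m&(C[...,2]>np.percentile(C[m][:,2],95)-.004); y,x=np.nonzero(m); pp.append((x.mean(),y.mean()))
    p,g=tri(t,pp[0],s,pp[1]); print(nm,np.round(pp,1).tolist(),np.round(p*1000,1),"gap",round(g*1000,1))
E
```

```text
[ 66 117 113]
[ 72 255 121]
689 [317.56748911 247.10014514] [632.9 -36.6] [78.3 68. ] 75.3 0.004801296637613972
684 [354.28947368 248.03216374] [654.9  47. ] [78.9 67.5] 76.5 0.004878306450021741
933 [481.78027867 281.52411576] [820.7 292. ] [158.5  72.9] 29.0 0.033862362113742495
branch [[4.54000e-01 4.24000e-01 3.70000e-02 8.41850e+01]
 [4.51000e-01 4.25000e-01 4.00000e-02 8.84890e+01]
 [4.51000e-01 4.18000e-01 3.80000e-02 8.82950e+01]
 [4.49000e-01 4.21000e-01 3.70000e-02 9.35540e+01]
 [4.46000e-01 4.21000e-01 4.30000e-02 9.78970e+01]
 [4.43000e-01 4.21000e-01 4.30000e-02 1.02674e+02]
 [4.41000e-01 4.25000e-01 4.10000e-02 1.05812e+02]
 [4.38000e-01 4.24000e-01 3.60000e-02 1.10649e+02]
 [4.38000e-01 4.17000e-01 3.40000e-02 1.15864e+02]]
branch [[4.41000e-01 4.20000e-01 3.60000e-02 1.07931e+02]
 [4.51000e-01 4.23000e-01 4.20000e-02 8.96300e+01]
 [4.51000e-01 4.17000e-01 3.90000e-02 8.83120e+01]
 [4.54000e-01 4.25000e-01 4.00000e-02 8.42110e+01]
 [4.52000e-01 4.21000e-01 3.50000e-02 8.81040e+01]
 [4.56000e-01 4.12000e-01 3.60000e-02 7.60860e+01]
 [4.58000e-01 4.20000e-01 3.60000e-02 7.63370e+01]
 [4.56000e-01 4.16000e-01 3.20000e-02 7.76800e+01]
 [4.58000e-01 4.24000e-01 3.20000e-02 7.74610e+01]
 [4.58000e-01 4.19000e-01 2.90000e-02 7.62440e+01]
 [4.58000e-01 4.09000e-01 2.70000e-02 6.73670e+01]
 [4.52000e-01 4.24000e-01 2.10000e-02 8.71600e+01]]
redF [[320.0, 195.7], [319.0, 188.5]] [532.4  -2.9  96.6] gap 14.6
whiteF [[368.3, 232.9], [268.4, 182.0]] [ 437.  -122.8   69.8] gap 0.4
orV [[217.8, 240.2], [405.9, 162.8]] [417.7 273.9  68.1] gap 0.2
grV [[425.7, 239.2], [209.7, 185.9]] [ 420.8 -272.6   68.5] gap 3.1
tee [[173.4, 228.5], [448.2, 163.9]] [448.9 391.2  68.6] gap 0.5
```

```bash
python3 - <<'E'
from h import *
t=load("top0.pkl");s=load("scene0.pkl")
hsv=cv2.cvtColor(t["pixels"],cv2.COLOR_RGB2HSV); m=cv2.inRange(hsv,(55,80,60),(80,255,255))
n,l,st,ce=cv2.connectedComponentsWithStats(m)
for i in range(1,n):
    if st[i,4]>300:
        cnt=max(cv2.findContours((l==i).astype(np.uint8),0,2)[0],key=cv2.contourArea)
        r=cv2.minAreaRect((plane(t,cnt.reshape(-1,2),.004)[:,:2]*1000).astype(np.float32)); print(st[i,4],ce[i],np.round(r[0],1),np.round(r[1],1),round(r[2],1))
pp=[]
for d,(u0,u1,v0,v1) in((t,(312,332,202,222)),(s,(308,330,180,200))):
    hsv=cv2.cvtColor(d["pixels"],cv2.COLOR_RGB2HSV)[v0:v1,u0:u1]; m=((hsv[...,0]<8)|(hsv[...,0]>174))&(hsv[...,1]>140); y,x=np.nonzero(m); pp.append((x.mean()+u0,y.mean()+v0))
p,g=tri(t,pp[0],s,pp[1]); print("red neck",np.round(pp,1).tolist(),np.round(p*1000,1),g)
E
cat > go.py <<'E'
# go.py x y z yaw(deg of jaw axis, mod 180): shift in tool axes from the present pose
import sys
from h import *
from bench import bot
x,y,z,yaw=map(float,sys.argv[1:]); s=bot.read_state(); q=R.from_quat(s["orientation"]); 
a=q.as_matrix()[:,0]; cur=np.degrees(np.arctan2(a[1],a[0])); dy=-((yaw-cur+90)%180-90)
print("pos",np.round(s["position"],4),"jaw",round(cur,2),"tilt",np.round(q.as_matrix()[:,2],3),"J",np.round(s["joint_positions"],2))
print("shift mm",np.round(q.inv().apply(np.array([x,y,z])-s["position"])*1000,1),"wz",round(dy,1),"time",s["time_s"],"open",round(s["opening"],4))
E
python3 go.py .437 -.123 .16 96.7
```

```text
763 [306.33158585 152.23984273] [661.8  43.7] [79.1 78.6] 75.3
762 [335.1167979  159.75590551] [640.6 -38.1] [78.6 78.4] 75.9
red neck [[321.5, 211.5], [319.4, 188.7]] [493.4   0.5  69. ] 5.8735182934854086e-05
pos [ 0.1416 -0.6083  0.2306] jaw -76.89 tilt [-0.     0.001 -1.   ] J [ 1.27  0.41 -0.01  1.6   0.01  1.13 -0.08]
shift mm [-405.5 -397.8   71.1] wz 6.4 time 0.1 open 0.0852
```

Request:
apply_moves(targets=[[[-0.03, -0.03, 0, 0, 0, 0], [-0.07, -0.07, 0, 0, 0, 0], [-0.115, -0.11, 0, 0, 0, 0], [-0.16, -0.155, 0, 0, 0, 1], [-0.205, -0.2, 0, 0, 0, 2], [-0.25, -0.245, 0.01, 0, 0, 4], [-0.295, -0.29, 0.03, 0, 0, 6], [-0.335, -0.33, 0.05, 0, 0, 6.4], [-0.37, -0.363, 0.065, 0, 0, 6.4], [-0.395, -0.388, 0.071, 0, 0, 6.4], [-0.4055, -0.3978, 0.071, 0, 0, 6.4], [-0.4055, -0.3978, 0.071, 0, 0, 6.4]]], gripper=100, force=30)

```text
time_s: 1.6
position: [0.4373, -0.1234, 0.1603]
orientation: [0.748, -0.664, -0.0, 0.0]
wrist_force: [-0.5, 0.1, -0.0]
opening: 0.0853
```

```bash
python3 go.py .437 -.123 .024 96.7
```

```text
pos [ 0.4373 -0.1234  0.1603] jaw -83.22 tilt [-0. -0. -1.] J [ 0.5   0.23 -0.38  2.06  0.11  0.87 -1.39]
shift mm [ -0.5   0.2 136.3] wz 0.1 time 1.6 open 0.0853
```

Request:
apply_moves(targets=[[[0, 0, 0.03, 0, 0, 0], [0, 0, 0.065, 0, 0, 0], [0, 0, 0.1, 0, 0, 0], [0, 0, 0.125, 0, 0, 0], [0, 0, 0.136, 0, 0, 0], [0, 0, 0.136, 0, 0, 0]]])

```text
time_s: 2.35
position: [0.4367, -0.1245, 0.0242]
orientation: [0.747, -0.665, -0.0, 0.0]
wrist_force: [0.0, 0.1, -0.0]
opening: 0.0855
```

Request:
apply_moves(targets=[[[0, 0, 0, 0, 0, 0], [0, 0, 0, 0, 0, 0], [0, 0, 0, 0, 0, 0], [0, 0, 0, 0, 0, 0], [0, 0, 0, 0, 0, 0]]], gripper=30, force=35)

```text
time_s: 2.98
position: [0.4379, -0.1239, 0.0255]
orientation: [0.747, -0.665, 0.001, -0.0]
wrist_force: [-2.1, -0.2, 7.7]
opening: 0.0532
```

Request:
apply_moves(targets=[[[0, 0, -0.01, 0, 0, 0], [0, 0, -0.03, 0, 0, 0], [0, 0, -0.06, 0, 0, 0], [0, 0, -0.09, 0, 0, 0], [0, 0, -0.1, 0, 0, 0], [0, 0, -0.1, 0, 0, 0]]])

```text
time_s: 3.72
position: [0.4374, -0.1238, 0.1248]
orientation: [0.747, -0.665, 0.001, -0.0]
wrist_force: [-0.3, 0.3, -1.8]
opening: 0.0528
```

```bash
python3 go.py .6125 -.332 .124 6.7
```

```text
pos [ 0.4374 -0.1238  0.1248] jaw -83.31 tilt [ 0.001 -0.001 -1.   ] J [ 0.49  0.28 -0.38  2.09  0.15  0.79 -1.43]
shift mm [ 227.2 -149.6    1.2] wz 90.0 time 3.725 open 0.0528
```

Request:
apply_moves(targets=[[[0.01, -0.005, 0, 0, 0, -5], [0.03, -0.02, 0, 0, 0, -14], [0.055, -0.035, 0, 0, 0, -23], [0.08, -0.052, 0, 0, 0, -32], [0.105, -0.07, 0, 0, 0, -41], [0.13, -0.086, 0, 0, 0, -50], [0.155, -0.102, 0, 0, 0, -59], [0.18, -0.118, 0, 0, 0, -68], [0.2, -0.132, 0, 0, 0, -77], [0.217, -0.143, 0, 0, 0, -85], [0.2272, -0.1496, 0, 0, 0, -90], [0.2272, -0.1496, 0, 0, 0, -90]]])

```text
time_s: 5.22
position: [0.6117, -0.332, 0.1218]
orientation: [0.998, 0.058, -0.001, -0.001]
wrist_force: [-0.3, 0.1, -0.5]
opening: 0.0528
```

```bash
python3 go.py .6125 -.332 .030 6.7; python3 - <<'E'
from bench import vision
import cv2
for n in("top","scene"):
    d=vision.snapshot(n); cv2.imwrite(f"pics/{n}1.png",cv2.cvtColor(d["pixels"],cv2.COLOR_RGB2BGR))
E
```

```text
pos [ 0.6117 -0.332   0.1218] jaw 6.62 tilt [-0.002  0.002 -1.   ] J [ 0.81  0.71 -0.61  1.48  0.44  1.09  0.22]
shift mm [ 1.   0.3 91.8] wz -0.1 time 5.225 open 0.0528
```

View pics/scene1.png

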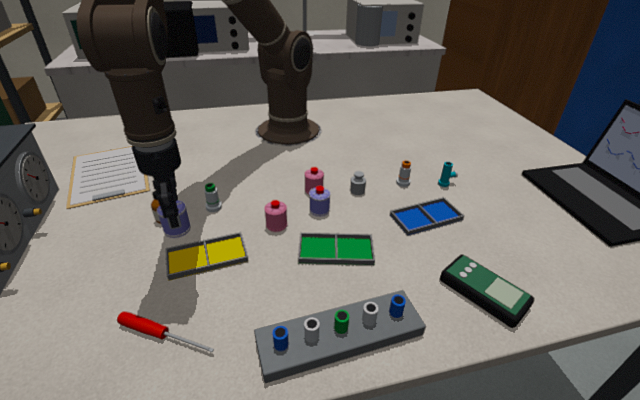

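Request:
apply_moves(targets=[[[0, 0, 0.015, 0, 0, 0], [0, 0, 0.04, 0, 0, 0], [0, 0, 0.065, 0, 0, 0], [0, 0, 0.08, 0, 0, 0], [0, 0, 0.087, 0, 0, 0], [0, 0, 0.09, 0, 0, 0], [0, 0, 0.091, 0, 0, 0], [0, 0, 0.092, 0, 0, 0], [0, 0, 0.092, 0, 0, 0]]])

```text
time_s: 6.45
position: [0.6125, -0.3319, 0.0327]
orientation: [0.998, 0.058, 0.0, 0.0]
wrist_force: [-1.0, 0.1, -0.5]
opening: 0.0525
```

Request:
apply_moves(targets=[[[0, 0, 0.001, 0, 0, 0], [0, 0, 0.002, 0, 0, 0], [0, 0, 0.003, 0, 0, 0], [0, 0, 0.003, 0, 0, 0]]])

```text
time_s: 6.95
position: [0.6123, -0.3318, 0.0297]
orientation: [0.998, 0.058, 0.0, 0.0]
wrist_force: [-1.0, 0.3, 3.4]
opening: 0.0527
```

Contact with the floor (3.4 N) at the expected height, so I release and lift.

Request:
apply_moves(targets=[[[0, 0, 0, 0, 0, 0], [0, 0, 0, 0, 0, 0], [0, 0, 0, 0, 0, 0], [0, 0, 0, 0, 0, 0]]], gripper=100)

```text
time_s: 7.45
position: [0.6124, -0.3317, 0.0292]
orientation: [0.998, 0.059, 0.0, -0.0]
wrist_force: [0.3, -0.8, 1.2]
opening: 0.0856
```

Request:
apply_moves(targets=[[[0, 0, -0.02, 0, 0, 0], [0, 0, -0.05, 0, 0, 0], [0, 0, -0.09, 0, 0, 0], [0, 0, -0.125, 0, 0, 0], [0, 0, -0.14, 0, 0, 0], [0, 0, -0.14, 0, 0, 0]]])

```text
time_s: 8.2
position: [0.6128, -0.3319, 0.1707]
orientation: [0.998, 0.058, 0.001, 0.001]
wrist_force: [-0.8, 0.3, -0.1]
opening: 0.0856
```

```bash
python3 go.py .4942 .0 .16 90; python3 - <<'E'
from bench import vision
import cv2,pickle
for n in("top","scene"):
    d=vision.snapshot(n); pickle.dump(d,open(f"{n}2.pkl","wb")); cv2.imwrite(f"pics/{n}2.png",cv2.cvtColor(d["pixels"],cv2.COLOR_RGB2BGR))
E
```

```text
pos [ 0.6128 -0.3319  0.1707] jaw 6.7 tilt [ 0.002 -0.001 -1.   ] J [ 0.82  0.67 -0.63  1.44  0.41  1.17  0.25]
shift mm [ -79.  -343.5   10. ] wz -83.3 time 8.2 open 0.0856
```

View pics/scene2.png

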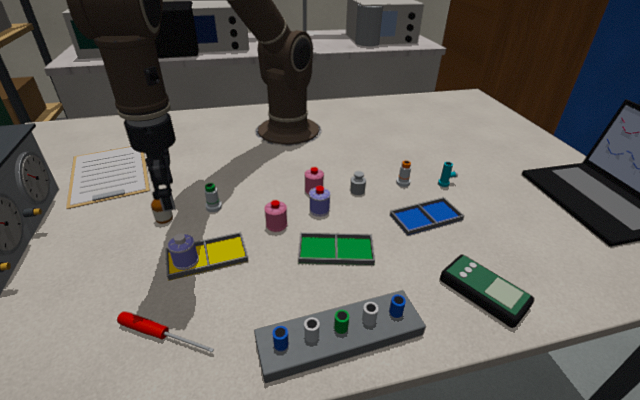

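White filter stands upright in the left yellow bay (183,250). Next is the red-necked lavender filter.

Request:
apply_moves(targets=[[[-0.005, -0.02, 0, 0, 0, -4], [-0.013, -0.055, 0, 0, 0, -12], [-0.022, -0.095, 0, 0, 0, -21], [-0.032, -0.135, 0, 0, 0, -30], [-0.041, -0.175, 0, 0, 0, -39], [-0.05, -0.215, 0, 0, 0, -48], [-0.058, -0.25, 0, 0, 0, -57], [-0.066, -0.285, 0, 0, 0, -66], [-0.072, -0.313, 0, 0, 0, -74], [-0.077, -0.333, 0.005, 0, 0, -80], [-0.079, -0.3435, 0.01, 0, 0, -83.3], [-0.079, -0.3435, 0.01, 0, 0, -83.3]]])

```text
time_s: 9.8
position: [0.4931, 0.0004, 0.1583]
orientation: [0.707, 0.707, -0.0, -0.001]
wrist_force: [0.9, -0.2, -0.3]
opening: 0.0852
```

```bash
python3 go.py .4942 .0 .024 90
```

```text
pos [4.931e-01 4.000e-04 1.583e-01] jaw 90.02 tilt [-0.002  0.001 -1.   ] J [ 0.75  0.5  -1.1   1.94  0.52  1.02  0.99]
shift mm [ -0.4   1.4 134.3] wz 0.0 time 9.8 open 0.0852
```

Request:
apply_moves(targets=[[[0, 0, 0.03, 0, 0, 0], [0, 0, 0.065, 0, 0, 0], [0, 0, 0.1, 0, 0, 0], [0, 0, 0.125, 0, 0, 0], [0, 0.001, 0.135, 0, 0, 0], [0, 0.001, 0.135, 0, 0, 0]]])

```text
time_s: 10.55
position: [0.4949, -0.0002, 0.024]
orientation: [0.707, 0.707, -0.0, -0.0]
wrist_force: [0.4, 0.6, 0.1]
opening: 0.085
```

Request:
apply_moves(targets=[[[0, 0, 0, 0, 0, 0], [0, 0, 0, 0, 0, 0], [0, 0, 0, 0, 0, 0], [0, 0, 0, 0, 0, 0], [0, 0, 0, 0, 0, 0]]], gripper=30)

```text
time_s: 11.18
position: [0.4954, 0.0, 0.0254]
orientation: [0.707, 0.707, 0.0, 0.001]
wrist_force: [-1.9, 0.9, 5.3]
opening: 0.053
```

Request:
apply_moves(targets=[[[0, 0, -0.01, 0, 0, 0], [0, 0, -0.03, 0, 0, 0], [0, 0, -0.06, 0, 0, 0], [0, 0, -0.09, 0, 0, 0], [0, 0, -0.12, 0, 0, 0], [0, 0, -0.13, 0, 0, 0], [0, 0, -0.13, 0, 0, 0]]])

```text
time_s: 12.05
position: [0.4949, -0.0001, 0.1547]
orientation: [0.707, 0.707, 0.0, 0.001]
wrist_force: [0.1, -0.2, -0.9]
opening: 0.0529
```

```bash
python3 go.py .603 -.2485 .155 6.7
```

```text
pos [ 4.949e-01 -1.000e-04  1.547e-01] jaw 89.98 tilt [ 0.001 -0.001 -1.   ] J [ 0.75  0.5  -1.09  1.94  0.53  1.02  0.98]
shift mm [-2.484e+02  1.082e+02 -1.000e-01] wz 83.3 time 12.05 open 0.0529
```

Request:
apply_moves(targets=[[[-0.01, 0.005, 0, 0, 0, 4], [-0.035, 0.015, 0, 0, 0, 12], [-0.062, 0.027, 0, 0, 0, 21], [-0.09, 0.039, 0, 0, 0, 30], [-0.118, 0.051, 0, 0, 0, 39], [-0.146, 0.063, 0, 0, 0, 48], [-0.174, 0.075, 0, 0, 0, 57], [-0.2, 0.087, 0, 0, 0, 66], [-0.222, 0.097, 0, 0, 0, 74], [-0.24, 0.104, 0, 0, 0, 80], [-0.2484, 0.1082, 0, 0, 0, 83.3], [-0.2484, 0.1082, 0, 0, 0, 83.3]]])

```text
time_s: 13.55
position: [0.6023, -0.2487, 0.1525]
orientation: [0.998, 0.058, -0.001, -0.0]
wrist_force: [0.0, 0.3, -1.0]
opening: 0.0526
```

```bash
python3 go.py .603 -.2485 .0295 6.7
```

```text
pos [ 0.6023 -0.2487  0.1525] jaw 6.68 tilt [-0.002  0.    -1.   ] J [ 0.74  0.61 -0.63  1.58  0.39  1.09  0.12]
shift mm [  1.  -0. 123.] wz -0.0 time 13.55 open 0.0526
```

Request:
apply_moves(targets=[[[0, 0, 0.02, 0, 0, 0], [0, 0, 0.05, 0, 0, 0], [0, 0, 0.08, 0, 0, 0], [0, 0, 0.105, 0, 0, 0], [0, 0, 0.115, 0, 0, 0], [0, 0, 0.12, 0, 0, 0], [0, 0, 0.122, 0, 0, 0], [0, 0, 0.1235, 0, 0, 0], [0, 0, 0.125, 0, 0, 0], [0, 0, 0.1255, 0, 0, 0], [0, 0, 0.1255, 0, 0, 0]]])

```text
time_s: 14.92
position: [0.6032, -0.2483, 0.0295]
orientation: [0.998, 0.058, 0.0, 0.0]
wrist_force: [-2.1, 0.7, 5.3]
opening: 0.0527
```

Request:
apply_moves(targets=[[[0, 0, 0, 0, 0, 0], [0, 0, 0, 0, 0, 0], [0, 0, 0, 0, 0, 0], [0, 0, 0, 0, 0, 0]]], gripper=100)

```text
time_s: 15.42
position: [0.603, -0.2482, 0.0287]
orientation: [0.998, 0.059, -0.0, -0.0]
wrist_force: [0.3, -0.4, 0.0]
opening: 0.0856
```

Request:
apply_moves(targets=[[[0, 0, -0.02, 0, 0, 0], [0, 0, -0.05, 0, 0, 0], [0, 0, -0.09, 0, 0, 0], [0, 0, -0.125, 0, 0, 0], [0, 0, -0.14, 0, 0, 0], [0, 0, -0.14, 0, 0, 0]]])

```text
time_s: 16.18
position: [0.6034, -0.2484, 0.1701]
orientation: [0.998, 0.058, 0.001, 0.001]
wrist_force: [0.5, -0.7, -0.2]
opening: 0.0857
```

```bash
python3 go.py .4215 -.2725 .16 0; python3 - <<'E'
from bench import vision
import cv2,pickle
for n in("top","scene"):
    d=vision.snapshot(n); pickle.dump(d,open(f"{n}3.pkl","wb")); cv2.imwrite(f"pics/{n}3.png",cv2.cvtColor(d["pixels"],cv2.COLOR_RGB2BGR))
E
```

```text
pos [ 0.6034 -0.2484  0.1701] jaw 6.7 tilt [ 0.002 -0.001 -1.   ] J [ 0.75  0.59 -0.64  1.56  0.38  1.11  0.13]
shift mm [-183.5    2.7    9.7] wz 6.7 time 16.175 open 0.0857
```

View pics/scene3.png

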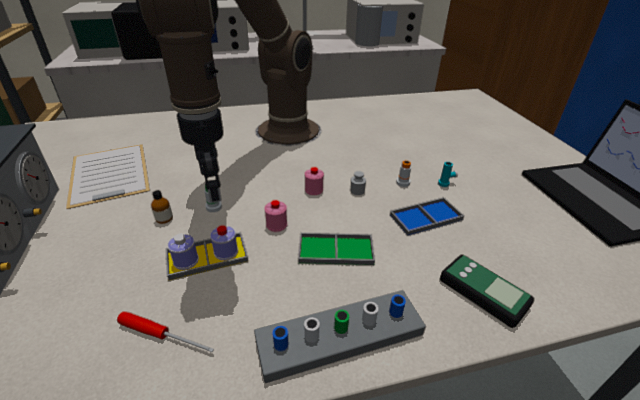

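Both filters stand upright at (183,250) and (224,242). Next is the green-capped valve.

Request:
apply_moves(targets=[[[-0.02, 0, 0, 0, 0, 0], [-0.05, 0, 0, 0, 0, 2], [-0.085, 0.001, 0, 0, 0, 4], [-0.12, 0.002, 0, 0, 0, 6], [-0.15, 0.003, 0, 0, 0, 6.7], [-0.173, 0.003, 0.006, 0, 0, 6.7], [-0.1835, 0.003, 0.01, 0, 0, 6.7], [-0.1835, 0.003, 0.01, 0, 0, 6.7]]])

```text
time_s: 17.27
position: [0.4204, -0.2726, 0.158]
orientation: [1.0, -0.0, -0.001, -0.0]
wrist_force: [0.1, 0.1, 0.1]
opening: 0.0854
```

```bash
python3 go.py .4215 -.2725 .02 0
```

```text
pos [ 0.4204 -0.2726  0.158 ] jaw -0.02 tilt [-0.001  0.001 -1.   ] J [ 1.02  0.36 -0.67  1.94  0.28  0.93  0.22]
shift mm [1.20e+00 1.00e-01 1.38e+02] wz -0.0 time 17.275 open 0.0854
```

Request:
apply_moves(targets=[[[0, 0, 0.03, 0, 0, 0], [0, 0, 0.065, 0, 0, 0], [0, 0, 0.1, 0, 0, 0], [0, 0, 0.128, 0, 0, 0], [0.001, 0, 0.139, 0, 0, 0], [0.001, 0, 0.139, 0, 0, 0]]])

```text
time_s: 18.02
position: [0.4228, -0.272, 0.0195]
orientation: [1.0, 0.001, -0.0, -0.0]
wrist_force: [-0.1, -0.3, -0.3]
opening: 0.0857
```

Request:
apply_moves(targets=[[[0, 0, 0, 0, 0, 0], [0, 0, 0, 0, 0, 0], [0, 0, 0, 0, 0, 0], [0, 0, 0, 0, 0, 0], [0, 0, 0, 0, 0, 0], [0, 0, 0, 0, 0, 0]]], gripper=10)

```text
time_s: 18.77
position: [0.4224, -0.273, 0.0206]
orientation: [1.0, -0.0, 0.0, 0.001]
wrist_force: [-1.5, 0.3, 5.9]
opening: 0.0309
```

Request:
apply_moves(targets=[[[0, 0, -0.01, 0, 0, 0], [0, 0, -0.03, 0, 0, 0], [0, 0, -0.06, 0, 0, 0], [0, 0, -0.1, 0, 0, 0], [0, 0, -0.14, 0, 0, 0], [0, 0, -0.15, 0, 0, 0], [0, 0, -0.15, 0, 0, 0]]])

```text
time_s: 19.65
position: [0.422, -0.2729, 0.1702]
orientation: [1.0, -0.0, 0.0, 0.001]
wrist_force: [-0.6, -0.1, -0.7]
opening: 0.0312
```

```bash
python3 go.py .5885 .227 .165 8.4; python3 - <<'E'
from bench import vision
import cv2
d=vision.snapshot("scene"); cv2.imwrite("pics/scene4.png",cv2.resize(cv2.cvtColor(d["pixels"],cv2.COLOR_RGB2BGR)[100:280,100:340],None,fx=3,fy=3))
E
```

```text
pos [ 0.422  -0.2729  0.1702] jaw -0.01 tilt [ 0.001 -0.001 -1.   ] J [ 1.03  0.35 -0.68  1.93  0.27  0.96  0.23]
shift mm [ 166.4 -499.9    4.8] wz -8.4 time 19.65 open 0.0312
```

View pics/scene4.png

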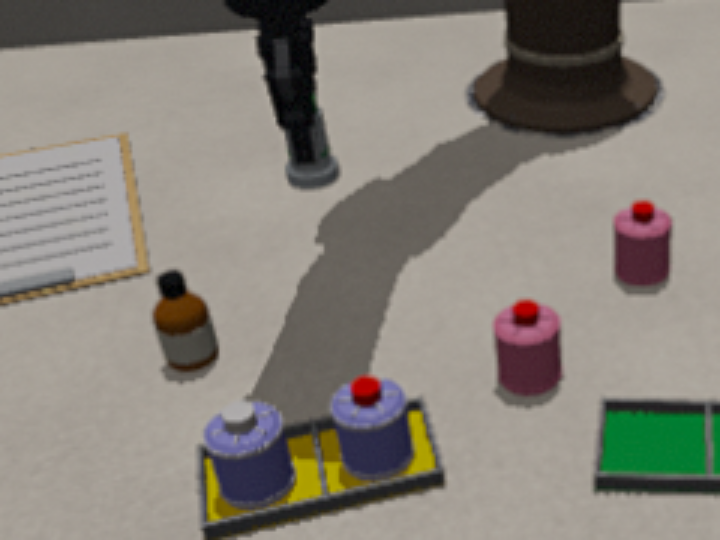

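Valve held upright and clear of everything.

Request:
apply_moves(targets=[[[0.007, -0.02, 0, 0, 0, 0], [0.02, -0.06, 0, 0, 0, -1], [0.035, -0.105, 0, 0, 0, -2], [0.05, -0.15, 0, 0, 0, -3], [0.065, -0.195, 0, 0, 0, -4], [0.08, -0.24, 0, 0, 0, -5], [0.095, -0.285, 0, 0, 0, -6], [0.11, -0.33, 0, 0, 0, -7], [0.125, -0.375, 0, 0, 0, -8], [0.14, -0.42, 0, 0, 0, -8.4], [0.152, -0.457, 0, 0, 0, -8.4], [0.161, -0.484, 0, 0, 0, -8.4]]])

```text
time_s: 21.2
position: [0.5821, 0.2133, 0.1675]
orientation: [0.997, 0.074, -0.002, 0.0]
wrist_force: [0.4, -0.1, -0.9]
opening: 0.0312
```

```bash
python3 go.py .5885 .227 .165 8.4
```

```text
pos [0.5821 0.2133 0.1675] jaw 8.52 tilt [-0.003 -0.    -1.   ] J [ 0.09  0.58 -0.76  1.64  0.43  1.1  -0.64]
shift mm [  8.3 -12.6   2.4] wz 0.1 time 21.2 open 0.0312
```

Request:
apply_moves(targets=[[[0.005, -0.008, 0.01, 0, 0, 0], [0.008, -0.0126, 0.03, 0, 0, 0], [0.008, -0.0126, 0.065, 0, 0, 0], [0.008, -0.0126, 0.1, 0, 0, 0], [0.008, -0.0126, 0.125, 0, 0, 0], [0.008, -0.0126, 0.135, 0, 0, 0], [0.008, -0.0126, 0.139, 0, 0, 0], [0.008, -0.0126, 0.141, 0, 0, 0], [0.008, -0.0126, 0.142, 0, 0, 0], [0.008, -0.0126, 0.142, 0, 0, 0]]])

```text
time_s: 22.45
position: [0.5894, 0.2252, 0.0284]
orientation: [0.997, 0.073, 0.0, -0.0]
wrist_force: [0.1, 0.2, -1.9]
opening: 0.0309
```

```bash
python3 go.py .5885 .227 .0246 8.4
```

```text
pos [0.5894 0.2252 0.0284] jaw 8.41 tilt [ 0.001  0.    -1.   ] J [ 0.01  0.75 -0.66  1.71  0.57  0.88 -0.75]
shift mm [-0.6 -1.9  3.7] wz 0.0 time 22.45 open 0.0309
```

Request:
apply_moves(targets=[[[0, -0.001, 0.001, 0, 0, 0], [0, -0.0015, 0.002, 0, 0, 0], [0, -0.0015, 0.003, 0, 0, 0], [0, -0.0015, 0.0038, 0, 0, 0], [0, -0.0015, 0.004, 0, 0, 0], [0, -0.0015, 0.004, 0, 0, 0]]])

```text
time_s: 23.2
position: [0.5888, 0.2267, 0.0246]
orientation: [0.997, 0.073, 0.0, 0.0]
wrist_force: [-2.6, -1.5, 7.1]
opening: 0.0311
```

Request:
apply_moves(targets=[[[0, 0, 0, 0, 0, 0], [0, 0, 0, 0, 0, 0], [0, 0, 0, 0, 0, 0], [0, 0, 0, 0, 0, 0], [0, 0, 0, 0, 0, 0]]], gripper=100)

```text
time_s: 23.82
position: [0.5888, 0.2265, 0.0237]
orientation: [0.997, 0.073, -0.0, -0.0]
wrist_force: [-0.2, 0.4, -0.1]
opening: 0.085
```

Request:
apply_moves(targets=[[[0, 0, -0.02, 0, 0, 0], [0, 0, -0.05, 0, 0, 0], [0, 0, -0.09, 0, 0, 0], [0, 0, -0.125, 0, 0, 0], [0, 0, -0.14, 0, 0, 0], [0, 0, -0.14, 0, 0, 0]]])

```text
time_s: 24.58
position: [0.5893, 0.2267, 0.1651]
orientation: [0.997, 0.073, 0.001, -0.0]
wrist_force: [0.2, 0.4, -0.7]
opening: 0.0852
```

```bash
python3 go.py .4185 .2735 .16 20; python3 - <<'E'
from bench import vision
import cv2,pickle
for n in("top","scene"):
    d=vision.snapshot(n); pickle.dump(d,open(f"{n}5.pkl","wb")); cv2.imwrite(f"pics/{n}5.png",cv2.cvtColor(d["pixels"],cv2.COLOR_RGB2BGR))
E
```

```text
pos [0.5893 0.2267 0.1651] jaw 8.4 tilt [ 0.002  0.    -1.   ] J [ 0.07  0.6  -0.75  1.62  0.45  1.1  -0.66]
shift mm [-162.2  -71.2    4.7] wz -11.6 time 24.575 open 0.0852
```

View pics/scene5.png

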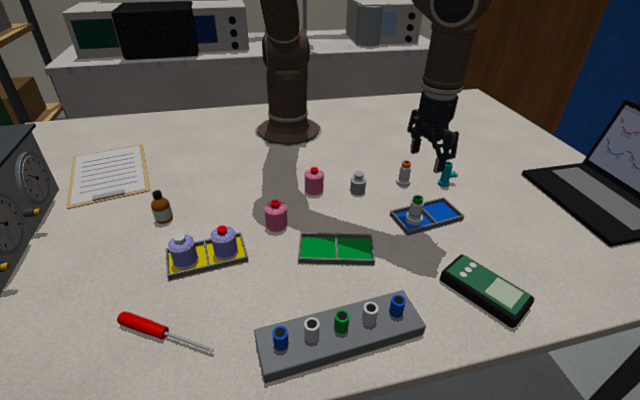

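Green valve is upright in its blue bay (416,210). Next is the orange-capped valve.

Request:
apply_moves(targets=[[[-0.015, -0.007, 0, 0, 0, 0], [-0.045, -0.02, 0, 0, 0, -3], [-0.08, -0.035, 0, 0, 0, -6], [-0.115, -0.05, 0, 0, 0, -9], [-0.14, -0.062, 0, 0, 0, -11.6], [-0.156, -0.069, 0.003, 0, 0, -11.6], [-0.162, -0.071, 0.005, 0, 0, -11.6], [-0.162, -0.071, 0.005, 0, 0, -11.6]]])

```text
time_s: 25.68
position: [0.4183, 0.2728, 0.1584]
orientation: [0.985, 0.173, -0.0, 0.0]
wrist_force: [0.4, -0.4, 0.2]
opening: 0.0853
```

```bash
python3 go.py .4185 .2735 .02 20
```

```text
pos [0.4183 0.2728 0.1584] jaw 19.97 tilt [-0. -0. -1.] J [ 0.03  0.42 -0.89  1.94  0.4   0.97 -0.69]
shift mm [  0.5  -0.7 138.4] wz -0.0 time 25.675 open 0.0853
```

Request:
apply_moves(targets=[[[0, 0, 0.03, 0, 0, 0], [0, 0, 0.065, 0, 0, 0], [0, 0, 0.1, 0, 0, 0], [0, 0, 0.128, 0, 0, 0], [0, 0, 0.139, 0, 0, 0], [0, 0, 0.139, 0, 0, 0]]])

```text
time_s: 26.42
position: [0.4184, 0.273, 0.0194]
orientation: [0.985, 0.173, -0.0, 0.0]
wrist_force: [-0.6, 0.6, 0.8]
opening: 0.0851
```

Request:
apply_moves(targets=[[[0, 0, 0, 0, 0, 0], [0, 0, 0, 0, 0, 0], [0, 0, 0, 0, 0, 0], [0, 0, 0, 0, 0, 0], [0, 0, 0, 0, 0, 0], [0, 0, 0, 0, 0, 0]]], gripper=10)

```text
time_s: 27.18
position: [0.4186, 0.2732, 0.0205]
orientation: [0.985, 0.174, 0.001, 0.0]
wrist_force: [-0.8, -1.4, 5.4]
opening: 0.0309
```

Request:
apply_moves(targets=[[[0, 0, -0.01, 0, 0, 0], [0, 0, -0.03, 0, 0, 0], [0, 0, -0.06, 0, 0, 0], [0, 0, -0.1, 0, 0, 0], [0, 0, -0.14, 0, 0, 0], [0, 0, -0.15, 0, 0, 0], [0, 0, -0.15, 0, 0, 0]]])

```text
time_s: 28.05
position: [0.4185, 0.2729, 0.1706]
orientation: [0.985, 0.173, 0.001, 0.0]
wrist_force: [-0.3, -1.0, -1.4]
opening: 0.0315
```

```bash
python3 go.py .577 .3105 .165 8.4
```

```text
pos [0.4185 0.2729 0.1706] jaw 19.98 tilt [ 0.002  0.    -1.   ] J [ 0.05  0.41 -0.91  1.92  0.38  0.99 -0.68]
shift mm [161.8  18.8   5.9] wz 11.6 time 28.05 open 0.0315
```

Request:
apply_moves(targets=[[[0.015, 0.002, 0, 0, 0, 1], [0.045, 0.005, 0, 0, 0, 4], [0.08, 0.009, 0, 0, 0, 7], [0.115, 0.013, 0, 0, 0, 10], [0.14, 0.016, 0, 0, 0, 11.6], [0.156, 0.018, 0.003, 0, 0, 11.6], [0.1618, 0.0188, 0.005, 0, 0, 11.6], [0.1618, 0.0188, 0.005, 0, 0, 11.6]]])

```text
time_s: 29.05
position: [0.5764, 0.3106, 0.1633]
orientation: [0.997, 0.073, -0.001, 0.0]
wrist_force: [-0.3, 0.3, -0.9]
opening: 0.0311
```

Request:
apply_moves(targets=[[[0, 0, 0.015, 0, 0, 0], [0, 0, 0.045, 0, 0, 0], [0, 0, 0.08, 0, 0, 0], [0, 0, 0.11, 0, 0, 0], [0, 0, 0.127, 0, 0, 0], [0, 0, 0.132, 0, 0, 0], [0, 0, 0.134, 0, 0, 0], [0, 0, 0.135, 0, 0, 0], [0, 0, 0.135, 0, 0, 0]]])

```text
time_s: 30.18
position: [0.5771, 0.311, 0.0306]
orientation: [0.997, 0.073, 0.001, -0.0]
wrist_force: [0.3, -0.2, -0.9]
opening: 0.0314
```

```bash
python3 go.py .577 .3105 .0245 8.4
```

```text
pos [0.5771 0.311  0.0306] jaw 8.41 tilt [ 0.001  0.    -1.   ] J [-0.13  0.78 -0.67  1.65  0.58  0.92 -0.87]
shift mm [-0.1  0.5  6.1] wz 0.0 time 30.175 open 0.0314
```

Request:
apply_moves(targets=[[[0, 0, 0.002, 0, 0, 0], [0, 0, 0.0035, 0, 0, 0], [0, 0, 0.005, 0, 0, 0], [0, 0, 0.0058, 0, 0, 0], [0, 0, 0.0062, 0, 0, 0], [0, 0, 0.0062, 0, 0, 0]]])

```text
time_s: 30.92
position: [0.5767, 0.3108, 0.0246]
orientation: [0.997, 0.073, 0.0, 0.0]
wrist_force: [-1.8, -2.2, 7.5]
opening: 0.0312
```

Request:
apply_moves(targets=[[[0, 0, 0, 0, 0, 0], [0, 0, 0, 0, 0, 0], [0, 0, 0, 0, 0, 0], [0, 0, 0, 0, 0, 0], [0, 0, 0, 0, 0, 0]]], gripper=100)

```text
time_s: 31.55
position: [0.5767, 0.3108, 0.0235]
orientation: [0.997, 0.073, -0.0, 0.0]
wrist_force: [0.4, 1.5, 0.6]
opening: 0.0859
```

Request:
apply_moves(targets=[[[0, 0, -0.02, 0, 0, 0], [0, 0, -0.05, 0, 0, 0], [0, 0, -0.09, 0, 0, 0], [0, 0, -0.125, 0, 0, 0], [0, 0, -0.14, 0, 0, 0], [0, 0, -0.14, 0, 0, 0]]])

```text
time_s: 32.3
position: [0.5771, 0.311, 0.1648]
orientation: [0.997, 0.073, 0.001, -0.0]
wrist_force: [0.3, -1.2, 0.3]
opening: 0.0853
```

```bash
python3 go.py .4495 .3905 .16 0; python3 - <<'E'
from bench import vision
import cv2,pickle
from h import *
d=vision.snapshot("top"); s=vision.snapshot("scene"); cv2.imwrite("pics/scene6.png",cv2.resize(cv2.cvtColor(s["pixels"],cv2.COLOR_RGB2BGR)[120:270,340:540],None,fx=4,fy=4))
cv2.imwrite("pics/top6.png",cv2.resize(cv2.cvtColor(d["pixels"],cv2.COLOR_RGB2BGR)[140:260,150:270],None,fx=5,fy=5))
# tee branch axis from initial clouds, both views
for n in("top0.pkl","scene0.pkl"):
    q=load(n);C=cloud(q);m=(np.hypot(C[...,0]-.45,C[...,1]-.395)<.055)
    P=C[m]; o=P[(P[:,1]>.412)&(P[:,2]>.018)&(P[:,2]<.048)]; tb=P[(P[:,2]>.05)]
    print(n,"collar mean",o.mean(0),"x range",o[:,0].min(),o[:,0].max(),"tube",tb[:,:2].min(0),tb[:,:2].max(0))
E
```

```text
pos [0.5771 0.311  0.1648] jaw 8.4 tilt [ 0.002  0.001 -1.   ] J [-0.08  0.64 -0.75  1.55  0.47  1.14 -0.78]
shift mm [-114.6  -97.3    4.6] wz 8.4 time 32.3 open 0.0853
top0.pkl collar mean [0.44503075 0.42133639 0.03858817] x range 0.4346328647712482 0.4540259862762886 tube [0.43630938 0.3771464 ] [0.46071142 0.40384093]
scene0.pkl collar mean [0.45356772 0.42022782 0.03364456] x range 0.4407067501170552 0.4591249476687893 tube [0.4409386  0.37482844] [0.46652582 0.40328143]
```

View pics/scene6.png

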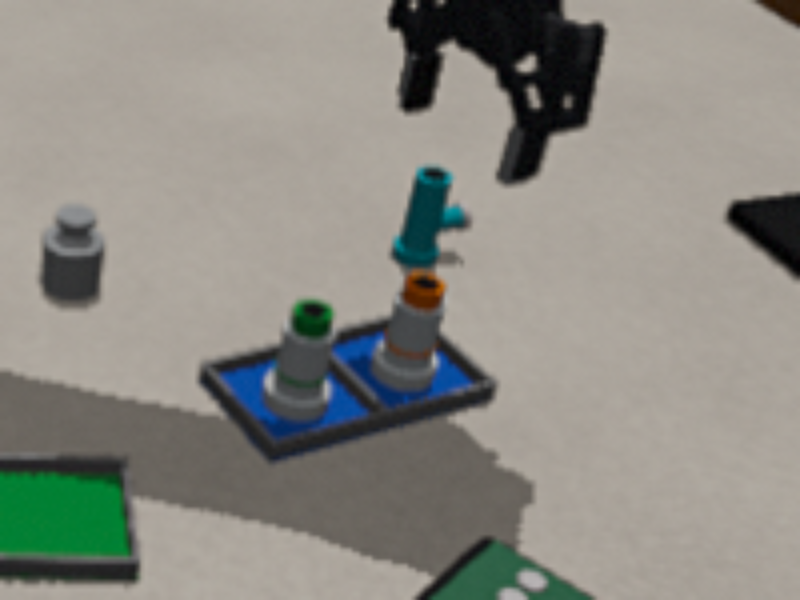

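View pics/top6.png

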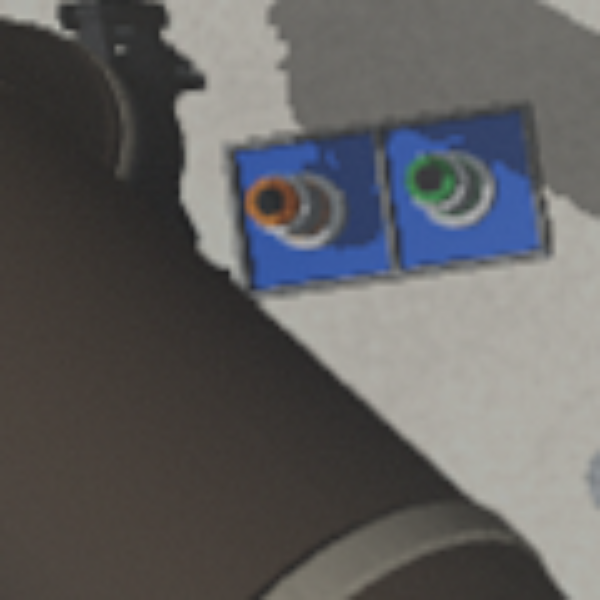

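Both valves stand in their bays: orange at crop (405,350), green at (298,385). The tee's branch points along about +y (92°), so I grasp it with the jaws along x, above the branch.

Request:
apply_moves(targets=[[[-0.012, -0.01, 0, 0, 0, 1], [-0.035, -0.03, 0, 0, 0, 3], [-0.062, -0.053, 0, 0, 0, 5], [-0.086, -0.073, 0, 0, 0, 6.4], [-0.104, -0.088, 0.002, 0, 0, 6.4], [-0.113, -0.096, 0.005, 0, 0, 6.4], [-0.1146, -0.097, 0.005, 0, 0, 6.4], [-0.1146, -0.097, 0.005, 0, 0, 6.4]]])

```text
time_s: 33.4
position: [0.4499, 0.3892, 0.1581]
orientation: [1.0, 0.017, -0.0, 0.0]
wrist_force: [0.3, 0.6, -1.0]
opening: 0.0852
```

```bash
python3 go.py .4495 .3903 .030 2
```

```text
pos [0.4499 0.3892 0.1581] jaw 1.95 tilt [-0.    -0.001 -1.   ] J [-0.25  0.55 -0.77  1.71  0.43  1.05 -1.12]
shift mm [ -0.4  -1.2 128.1] wz -0.1 time 33.4 open 0.0852
```

Request:
apply_moves(targets=[[[0, 0, 0.03, 0, 0, 0], [0, 0, 0.065, 0, 0, 0], [0, 0, 0.095, 0, 0, 0], [0, -0.0005, 0.119, 0, 0, 0], [0, -0.001, 0.129, 0, 0, 0], [0, -0.001, 0.129, 0, 0, 0]]])

```text
time_s: 34.15
position: [0.4495, 0.3905, 0.0292]
orientation: [1.0, 0.017, -0.0, 0.0]
wrist_force: [-0.1, 0.3, 0.2]
opening: 0.0853
```

Request:
apply_moves(targets=[[[0, 0, 0, 0, 0, 0], [0, 0, 0, 0, 0, 0], [0, 0, 0, 0, 0, 0], [0, 0, 0, 0, 0, 0], [0, 0, 0, 0, 0, 0], [0, 0, 0, 0, 0, 0]]], gripper=5)

```text
time_s: 34.9
position: [0.4493, 0.3912, 0.0302]
orientation: [1.0, 0.017, 0.0, -0.0]
wrist_force: [-1.0, -0.6, 6.1]
opening: 0.0248
```

Request:
apply_moves(targets=[[[0, 0, -0.01, 0, 0, 0], [0, 0, -0.03, 0, 0, 0], [0, 0, -0.06, 0, 0, 0], [0, 0, -0.1, 0, 0, 0], [0, 0, -0.14, 0, 0, 0], [0, 0, -0.15, 0, 0, 0], [0, 0, -0.15, 0, 0, 0]]])

```text
time_s: 35.78
position: [0.4493, 0.391, 0.1806]
orientation: [1.0, 0.017, 0.001, -0.0]
wrist_force: [0.5, 0.3, -1.9]
opening: 0.0256
```

```bash
python3 go.py .6605 .038 .18 -14.5; python3 - <<'E'
from bench import vision
import cv2
s=vision.snapshot("scene"); cv2.imwrite("pics/scene7.png",cv2.resize(cv2.cvtColor(s["pixels"],cv2.COLOR_RGB2BGR)[60:250,360:540],None,fx=3,fy=3))
E
```

```text
pos [0.4493 0.391  0.1806] jaw 2.0 tilt [ 0.002  0.001 -1.   ] J [-0.24  0.53 -0.78  1.69  0.41  1.09 -1.11]
shift mm [198.7 360.2   0.7] wz 16.5 time 35.775 open 0.0256
```

View pics/scene7.png

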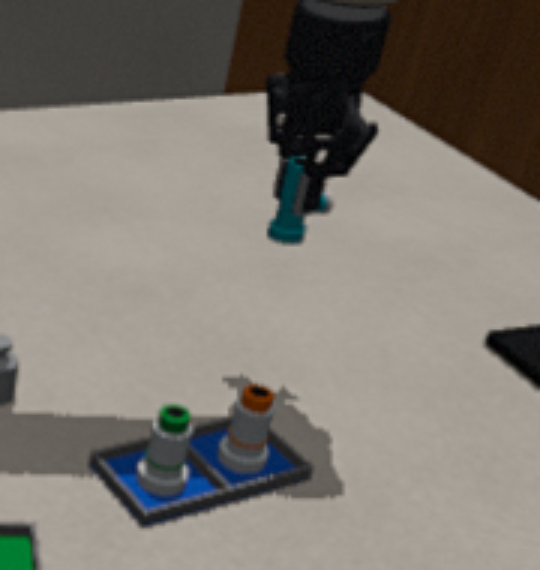

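The tee hangs upright in the jaws. Its bottom is at about 0.15 m, clear of the placed valves.

Request:
apply_moves(targets=[[[0.01, 0.018, 0, 0, 0, 0], [0.028, 0.05, 0, 0, 0, 2], [0.048, 0.087, 0, 0, 0, 4], [0.069, 0.125, 0, 0, 0, 6], [0.09, 0.163, 0, 0, 0, 8], [0.111, 0.201, 0, 0, 0, 10], [0.132, 0.239, 0, 0, 0, 12], [0.153, 0.277, 0, 0, 0, 14], [0.172, 0.312, 0, 0, 0, 15.5], [0.187, 0.34, 0, 0, 0, 16.5], [0.196, 0.355, 0, 0, 0, 16.5], [0.1987, 0.3602, 0, 0, 0, 16.5]]])

```text
time_s: 37.33
position: [0.6604, 0.0373, 0.1791]
orientation: [0.992, -0.126, -0.0, -0.0]
wrist_force: [-0.1, 0.7, -0.5]
opening: 0.0252
```

```bash
python3 go.py .6605 .038 .0342 -14.5
```

```text
pos [0.6604 0.0373 0.1791] jaw -14.51 tilt [-0.001  0.    -1.   ] J [ 0.29  0.6  -0.64  1.53  0.38  1.14 -0.68]
shift mm [  0.   -0.6 144.9] wz -0.0 time 37.325 open 0.0252
```

Request:
apply_moves(targets=[[[0, 0, 0.02, 0, 0, 0], [0, 0, 0.055, 0, 0, 0], [0, 0, 0.09, 0, 0, 0], [0, 0, 0.12, 0, 0, 0], [0, 0, 0.134, 0, 0, 0], [0, 0, 0.139, 0, 0, 0], [0, 0, 0.141, 0, 0, 0], [0, 0, 0.142, 0, 0, 0], [0, 0, 0.142, 0, 0, 0]]])

```text
time_s: 38.45
position: [0.6607, 0.038, 0.0384]
orientation: [0.992, -0.126, 0.001, -0.0]
wrist_force: [-0.4, -0.2, -0.9]
opening: 0.0248
```

```bash
python3 go.py .6605 .038 .0342 -14.5
```

```text
pos [0.6607 0.038  0.0384] jaw -14.5 tilt [ 0.001 -0.    -1.   ] J [ 0.25  0.75 -0.57  1.63  0.48  0.9  -0.76]
shift mm [-0.2  0.   4.2] wz -0.0 time 38.45 open 0.0248
```

Request:
apply_moves(targets=[[[0, 0, 0.0015, 0, 0, 0], [0, 0, 0.003, 0, 0, 0], [0, 0, 0.0038, 0, 0, 0], [0, 0, 0.0044, 0, 0, 0], [0, 0, 0.0044, 0, 0, 0]]])

```text
time_s: 39.08
position: [0.6603, 0.038, 0.0342]
orientation: [0.992, -0.126, 0.0, 0.0]
wrist_force: [-3.4, -0.0, 7.7]
opening: 0.025
```

Request:
apply_moves(targets=[[[0, 0, 0, 0, 0, 0], [0, 0, 0, 0, 0, 0], [0, 0, 0, 0, 0, 0], [0, 0, 0, 0, 0, 0], [0, 0, 0, 0, 0, 0]]], gripper=100)

```text
time_s: 39.7
position: [0.6603, 0.038, 0.0331]
orientation: [0.992, -0.126, -0.0, -0.0]
wrist_force: [-0.1, 0.2, -0.8]
opening: 0.0858
```

Request:
apply_moves(targets=[[[0, 0, -0.02, 0, 0, 0], [0, 0, -0.05, 0, 0, 0], [0, 0, -0.09, 0, 0, 0], [0, 0, -0.13, 0, 0, 0], [0, 0, -0.17, 0, 0, 0], [-0.05, 0, -0.19, 0, 0, 0], [-0.1, 0, -0.19, 0, 0, 0], [-0.15, 0, -0.19, 0, 0, 0], [-0.17, 0, -0.19, 0, 0, 0], [-0.17, 0, -0.19, 0, 0, 0]]])

```text
time_s: 40.95
position: [0.4949, 0.0811, 0.2249]
orientation: [0.992, -0.125, 0.001, 0.0]
wrist_force: [0.3, -0.6, -1.2]
opening: 0.0852
```

```bash
python3 - <<'E'
from bench import vision,bot
from h import *
import pickle
t=vision.snapshot("top"); s=vision.snapshot("scene")
for n,d in(("scene8",s),("top8",t)):
    cv2.imwrite(f"pics/{n}.png",cv2.cvtColor(d["pixels"],cv2.COLOR_RGB2BGR))
C=cloud(s)
for nm,a in dict(whiteF=(.6125,-.332),redF=(.603,-.2485),grV=(.5885,.227),orV=(.577,.3105),tee=(.6605,.038),bottle=(.445,-.395),weight=(.430,.1265),pink1=(.53,-.12),pink2=(.4,.006)).items():
    m=(np.hypot(C[...,0]-a[0],C[...,1]-a[1])<.03)&(C[...,2]<.12)&(C[...,2]>.03)
    P=C[m]
    if len(P)<5: print(nm,"few");continue
    zt=np.percentile(P[:,2],97);T=P[P[:,2]>zt-.008]; (x,y),r=cv2.minEnclosingCircle(T[:,:2].astype(np.float32)); print(nm,np.round([x,y,zt,r],4))
print(bot.read_state()["time_s"],bot.read_state()["position"])
E
```

```text
whiteF [ 0.6129 -0.3325  0.0766  0.0121]
redF [ 0.6039 -0.2445  0.0771  0.0117]
grV [0.5908 0.2264 0.0761 0.0138]
orV [0.5786 0.3095 0.0763 0.0153]
tee [0.6604 0.0376 0.078  0.0142]
bottle [ 0.4459 -0.3963  0.0843  0.012 ]
weight [0.4294 0.1262 0.0595 0.015 ]
pink1 [ 0.5294 -0.1206  0.0711  0.0129]
pink2 [0.4006 0.0031 0.0707 0.0138]
41.05 [0.49663786 0.08031873 0.22430717]
```

View pics/scene8.png

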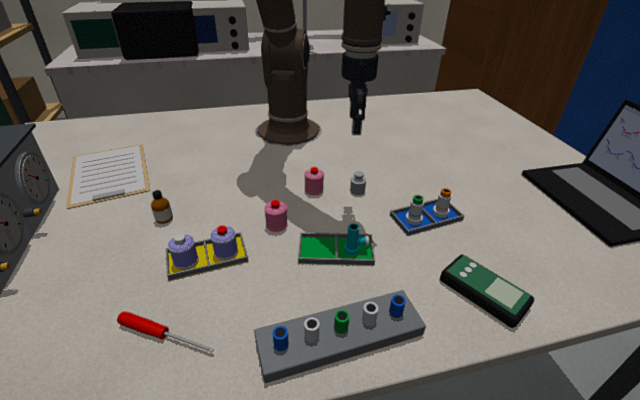

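View pics/top8.png

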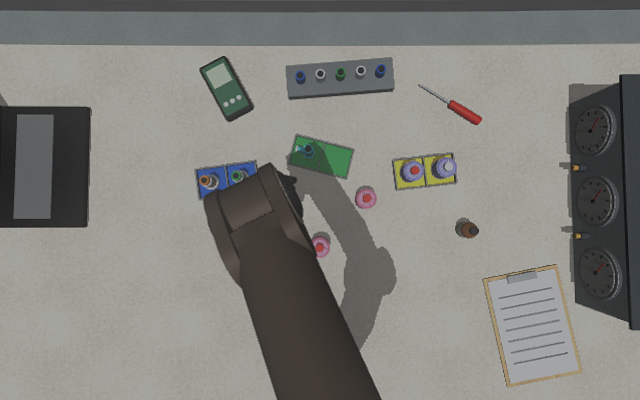

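All five parts stand upright at 76–78 mm (72 mm part on a 4 mm floor), centred in their own bays. The bottle, the weight and the pink drums are unmoved. Handing in.

```bash
python3 -c "
from bench import bot
print(bot.job_done())"
```

```text
the job is handed in; nothing more can be done
None
```

The job is handed in, at about 41 s of the 128 s allowed. Both lavender filters are in the yellow tray, both pale valves in the blue tray, and the T-piece in the +y bay of the green tray. Each part is alone in its bay and let go of.

**Last checks:**
- **Parts:** in both pictures and the depth readings all five stand upright. Their tops are at 76–78 mm (76 mm expected), within about 4 mm of where I aimed.
- **Left alone:** the bottle, the weight and the two pink drums read within about 3 mm of their first positions.
- **Robot:** the gripper ended open, about 0.22 m up and touching nothing. The wrist force stayed under about 9 N at every reading.

**Disagreements:** the two cameras differed by 2–4 mm on some positions and heights. In the angled view the tray rims hid part of the floors, so I took the bay centres from the top view. One early height measurement of the red-necked filter, from a bad mask, came out wrong (gap 14.6 mm). I redid it from the neck's colour and it agreed to 0.1 mm.

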